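Roll the thumbwheel to close the coaster keeper

TASK

The coaster keeper on the drinks cart stands wide open. With a fingertip resting lightly on the knurled brass thumbwheel, roll it, stroke after stroke, until the sliding jaw has closed the gap so far that its black pointer stands on the red gauge mark, then take the hand away. Work only the wheel: do not push or touch the jaw itself, grip or lift nothing, and leave the coasters, carafe, glasses and corkscrew where they stand.

Things in the scene. Friction and masses are not known exactly. Their poses are not given: they have to be found in the camera images.
- keeper: coaster keeper, a fixture screwed to the tray: grey base plate 155 x 360 x 6 mm. Origin on the tray under the middle of the coaster slide; its y axis is the slide direction: the fixed steel fence stands at y = -155 mm, the thumbwheel in its blue housing at y = +145 mm, z up. The white gauge strip lies along its +x edge. It does not move during the job.
- wheel: knurled brass thumbwheel, 56 mm diameter, 18 mm wide, origin at its centre, axle along the keeper's x (the body turns with it), in a slot of a blue housing 44 x 80 mm whose top is 50 mm above the tray. Rolling its top towards the coasters (keeper -y) closes the jaw, the other way opens it: 28 mm of rim travel (1 rad) moves the jaw 10 mm. Stays where it is left.
- wheel_top (a point): highest point of the thumbwheel, mid width, 64 mm above the tray, 14 mm above the housing; does not turn with the wheel. Wheel and jaw ride together on a sprung carriage: pressed down it gives 1 mm per 2 N and bottoms after 6 mm; 3 mm of give is ample to drive the wheel by friction (rim drag about 1.5 N).
- jaw: sliding steel jaw plate, 90 x 10 mm, top 52 mm above the tray, with a rack bar to the wheel housing and a black pointer; origin 6 mm above the tray under the plate's middle. Starts fully open; slides to keeper -y, at most 48 mm. Not to be touched.
- pointer_tip (a point): end of the jaw's black pointer (4 mm wide), on its centre line, 26 mm above the tray, just over the white gauge strip
- gauge_mark (a point): middle of the red gauge mark, a red band 7 mm wide across the white strip, 19 mm above the tray; axes as the keeper's. It stands 20 to 42 mm to keeper -y of where the pointer starts and does not move.
- coasters: stack of four round ceramic coasters, white and blue, 90 mm diameter, 36 mm tall, origin at its underside, on the base plate against the fence. Stays put; when the pointer is on the mark the jaw still clears it by 7 mm or more.
- carafe: green glass carafe with steel cap, 90 mm diameter, 221 mm tall, origin at its underside; bystander
- glass_a: clear highball glass, 72 mm diameter, 150 mm tall, origin at its underside; bystander
- glass_b: clear highball glass, as the other; bystander
- corkscrew: steel wing corkscrew lying flat, 160 x 85 x 32 mm, origin under its middle; bystander beyond the wheel

How it is judged:
On the way:
1. the fingers roll the wheel: they press on it while the pointer has already moved 8 mm (contact force between the fingers and wheel above 0.5 N and distance of pointer_tip from where it was at the start of the episode above 0.008 m), for 0.1 s.
At the end, for the whole second after the job is handed in: the pointer's centre line stands within the red band (within 3.5 mm of its middle), wheel and jaw at rest, the coasters within 10 mm and the bystanders within 20 mm of where they stood (y of pointer_tip in the frame of gauge_mark between -0.0035 and 0.0035 m and linear speed of jaw below 0.005 m/s and angular speed of wheel below 0.2 rad/s and distance of coasters from where it was at the start of the episode below 0.01 m and distance of each of carafe, glass_a, glass_b, corkscrew from where it was at the start of the episode below 0.02 m); the robot touches nothing.
It fails at once if the robot pushes the jaw, its bar or its pointer (over 1 N) (contact force between any of the fingers, the arm and jaw above 1 N).
It fails at once if the wheel is forced or gripped hard (over 25 N) (contact force between the fingers and wheel above 25 N).
It fails at once if the coaster stack is shoved or lifted (over 10 mm) (distance of coasters from where it was at the start of the episode above 0.01 m).
It fails at once if a bystander is moved or lifted (over 20 mm) or tipped (distance of any of carafe, glass_a, glass_b, corkscrew from where it was at the start of the episode above 0.02 m or angle between any of carafe, glass_a, glass_b, corkscrew's own z axis and vertical above 0.3 rad).
It also fails if it takes over 48 s, if anything falls off the work surface, if the arm or the gripper's body presses on something with over 40 N, if the wrist force passes 120 N, or if a joint passes its speed limit or range.

ROBOT

A 7-joint arm with a two-finger parallel gripper is mounted at the origin on the work surface. World frame = base frame: x ahead of the robot, y to its left, z up, the work surface at z = 0. Lengths are in m, angles in rad, forces in N, time in s.
With the tool pointing down it reaches from about 0.425 to 1.025 m from the base axis. Payload 9.4 kg.
Tool frame: the origin (TCP) lies on the centre line of the jaws, within the pads' length; the fingertips stand 19 mm ahead of it and the grasp point (between the pads) is the TCP; z points along the fingers, y is the line along which they close (so a half turn about z gives the same grasp; the last joint's range is limited). The gripper opens to 85 mm and grips with 20 to 120 N. Pads are 22 mm wide; open, the fingers measure 114 mm over their backs; the gripper's body (76 mm by 85 mm) begins 54 mm behind the grasp point. The pads swing forward as they close: fully open they stand 13 mm farther back than shut.
Start: joints at [1.18, 0.599, -0.003, 1.599, 0.002, 0.943, -0.08], TCP at [0.224, -0.69, 0.25] pointing down, gripper open.
Joint ranges: [-2.57, 2.57], [-0.35, 1.97], [-1.29, 1.29], [0.11, 2.56], [-1.05, 4.19], [0.11, 1.86], [-2.63, 2.63]. Speed limits (rad/s): [2.22, 2.22, 3.01, 3.01, 3.14, 3.14, 3.14].

INTERFACE

Orientations are given as a rotation vector (axis times angle).
In Python, from rig import env, hand, kin, viewer, ticket gives the robot as it stands. Calls block until the motion is done:
- env.move_pose(position, orientation): joint-space move of the TCP to a pose.
- env.move_straight(position, vel=0.15, frame=None, force_limit=None): straight line of the TCP; frame=None keeps the orientation; vel is the mean speed in m/s. With force_limit (N) it stops when the force on the tool has changed by that much, and returns True; else False.
- env.set_joints(angles): joint-space move.
- hand.set_gripper(opening, effort=None): finger opening in m; effort is the grip in N (None keeps the last); returns when the fingers have stopped.
- env.pause(seconds).
- kin.ik(position, orientation): joint angles nearest the present ones, or None.
- viewer.read_camera(name): name is "scene" or "top" or "wrist"; returns a dict with "image" (480x640x3 uint8, red, green, blue), "mtx" (3x3 intrinsics, pixels), "world_to_cam" (4x4, takes a point from world to camera coordinates); the wrist camera has in their place "T_tool_cam" (4x4, takes a point from camera to tool coordinates, whose origin is the TCP and whose axes are the flange's). Camera axes: x right, y up, looking along -z (the intrinsics and any distortion apply to the point x, -y, -z); pixel columns grow to the right and rows downward; lengths in m; the calibration is good to about 2 mm. A picture is of the moment at which its call begins: read the wrist's pose just before it. There is no depth.
A pose or a line that the arm cannot do raises env.MotionError and nothing moves.
- ticket.hand_in(): hands the job in; it is judged then, once.
Readings, each from a call of its own:
- env.current_clock(): time.
- env.current_joints(): joint angles.
- env.current_dq(): joint speeds.
- env.current_joint_torque(): joint torques, N m.
- env.current_tool_pos(): TCP position.
- env.current_orientation(): TCP orientation.
- env.current_contact_force(): force on the tool from outside, world axes, zero at the start.
- env.current_ft_torque(): the same for the moment, N m.
- env.current_width(): finger opening in m.
- env.current_grasp_force(): force on a finger pad.
Only numpy, scipy, OpenCV 4.12 (cv2) and the standard library are available. Lean on these libraries where they do the work, as an engineer would, in place of code of your own. Each camera call takes 0.05 s, during which the arm holds its last target. There are 200 camera calls.

## Working session

There is one attempt and no reset: what is moved stays moved. The work goes in short steps, each a Python script; the robot and the scene stay as the last script left them, time stands still between calls to the robot, and variables do not carry over. Pictures are saved under pics/ and viewed, at most 10 in all, crops included, and the job is handed in when it is done.

```bash
mkdir -p pics; ls
python3 - <<'E'
from rig import env,hand,kin,viewer
import cv2,numpy as np
for n in("scene","top"):
    c=viewer.read_camera(n); cv2.imwrite(f"pics/{n}0.png",c["image"][:,:,::-1]); np.savez(f"{n}0.npz",**{k:v for k,v in c.items()}); print(n,c.keys(),c["mtx"],np.round(c["world_to_cam"],3))
print(env.current_clock(),env.current_orientation(),env.current_width())
E
```

```text
pics
scene dict_keys(['image', 'mtx', 'world_to_cam']) [[560.55482493   0.         320.11179735]
 [  0.         560.55482493 241.57208215]
 [  0.           0.           1.        ]] [[-0.44   0.898  0.004  0.257]
 [-0.775 -0.382  0.504  0.387]
 [ 0.454  0.218  0.864 -1.525]
 [ 0.     0.     0.     1.   ]]
top dict_keys(['image', 'mtx', 'world_to_cam']) [[612.25168987   0.         321.37953226]
 [  0.         612.25168987 234.06073363]
 [  0.           0.           1.        ]] [[ 0.026 -1.    -0.002 -0.047]
 [ 0.998  0.026  0.06  -0.56 ]
 [-0.06  -0.003  0.998 -1.262]
 [ 0.     0.     0.     1.   ]]
0.1 [-3.10172882e+00 -4.90680151e-01  5.07900105e-04] 0.08554286016325417
```

View pics/top0.png

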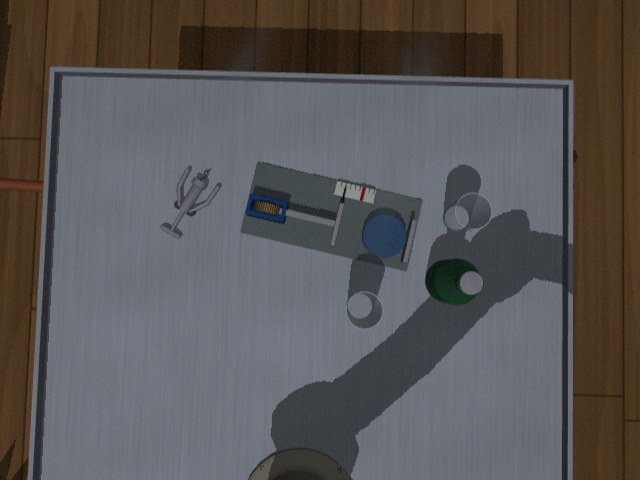

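View pics/scene0.png

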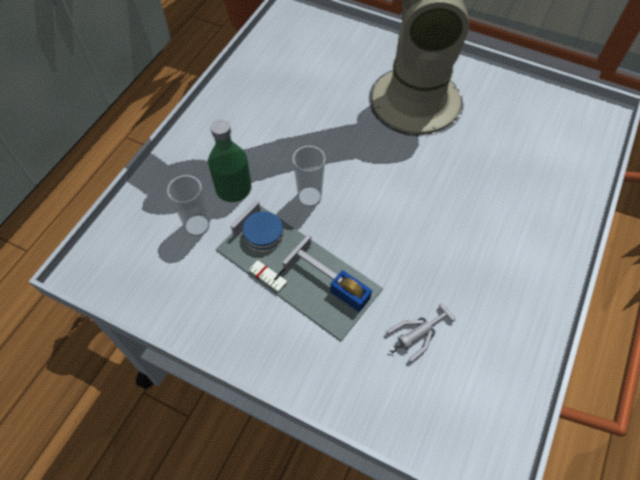

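The top view shows the plate corners at about (258,162), (422,199), (407,270) and (241,233). The wheel is at (267,208), the pointer near (344,187) and the red mark near (363,194). Next I fit the keeper pose and get a wrist close-up.

```bash
cat > h.py <<'E'
import numpy as np,cv2
from scipy.spatial.transform import Rotation as R
from scipy.optimize import least_squares
def ray(p,K,W):
    d=np.linalg.inv(K)@[p[0],p[1],1]; d=d*[1,-1,-1]
    C=np.linalg.inv(W); return C[:3,3],C[:3,:3]@d
def onz(p,z,K,W):
    o,d=ray(p,K,W); return o+d*(z-o[2])/d[2]
def proj(P,K,W):
    c=W[:3,:3]@np.asarray(P)+W[:3,3]; c=K@(c*[1,-1,-1]); return c[:2]/c[2]
def wristW(env,cam,pose):
    T=np.eye(4);T[:3,:3]=R.from_rotvec(pose[1]).as_matrix();T[:3,3]=pose[0]
    return np.linalg.inv(T@cam["T_tool_cam"])
E
python3 - <<'E'
from h import *
from rig import env,hand,kin,viewer
t=np.load("top0.npz");K,W=t["mtx"],t["world_to_cam"]
cor=[(258,162),(422,199),(407,270),(241,233)]
Q=[onz(p,.006,K,W) for p in cor];print(np.round(Q,4))
print([round(np.linalg.norm(Q[i]-Q[i-1]),4) for i in range(4)])
ky=(Q[0]+Q[3]-Q[1]-Q[2])[:2];yaw=np.arctan2(-ky[0],ky[1]);o=np.mean(Q,0)
print("yaw",yaw,"o",o)
Rk=R.from_euler("z",yaw).as_matrix()
w=onz((267,208),.064,K,W);print("wheel",w,Rk.T@(w-o))
p=onz((344,187),.026,K,W);g=onz((363,194),.019,K,W);print("ptr",Rk.T@(p-o),"mark",Rk.T@(g-o))
# tool down, tool y along keeper +-y ; show candidates
for a in range(2):
    for off in (0,np.pi/2,np.pi,-np.pi/2):
        r=(R.from_euler("z",yaw+off)*R.from_euler("x",np.pi)).as_rotvec()
        print(off,kin.ik([w[0],w[1],.2],r))
    break
c=viewer.read_camera("wrist");print(c["T_tool_cam"].round(3))
E
```

```text
[[ 0.7113  0.1062  0.006 ]
 [ 0.6415 -0.2429  0.006 ]
 [ 0.4909 -0.2139  0.006 ]
 [ 0.5595  0.1371  0.006 ]]
[np.float64(0.1549), np.float64(0.356), np.float64(0.1534), np.float64(0.3576)]
yaw -0.19526446084627855 o [ 0.6008244  -0.05333984  0.006     ]
wheel [0.60801184 0.07858589 0.064     ] [-0.01854616  0.13081321  0.058     ]
ptr [ 0.06256473 -0.01158854  0.02      ] mark [ 0.05789596 -0.05362607  0.013     ]
0 [-2.20201794e-01  5.23200626e-01 -1.27740438e-03  1.91153913e+00
  9.82781058e-04  7.06853487e-01 -1.98811642e+00]
1.5707963267948966 [ 0.03112684  0.54709362 -0.37170151  1.89477687  0.28070673  0.75050478
 -0.69333605]
3.141592653589793 [ 0.26752367  0.62503249 -0.74609425  1.87968182  0.55405402  0.85545917
  0.61434025]
-1.5707963267948966 [ 0.45023692  0.76577918 -1.10244624  1.86900776  0.80296936  1.03461459
  1.95102466]
[[-0.001  0.963  0.268  0.068]
 [ 1.     0.001  0.     0.   ]
 [-0.     0.268 -0.963 -0.123]
 [ 0.     0.     0.     1.   ]]
```

```bash
cat >> h.py <<'E'
yaw=-0.19526;o0=np.array([0.60082,-0.05334,0])
Rk=R.from_euler("z",yaw).as_matrix()
ori=(R.from_euler("z",yaw)*R.from_euler("x",np.pi)).as_rotvec()
def k2w(x,y,z): return Rk@np.array([x,y,z])+o0
def shot(env,viewer,name):
    pose=(env.current_tool_pos(),env.current_orientation())
    c=viewer.read_camera("wrist");W=wristW(env,c,pose)
    cv2.imwrite(f"pics/{name}.png",c["image"][:,:,::-1]);np.savez(f"{name}.npz",K=c["mtx"],W=W,image=c["image"])
    return c,W
E
python3 - <<'E'
from h import *
from rig import env,hand,kin,viewer
p=env.current_tool_pos();env.move_straight([p[0],p[1],.40],vel=.25)
env.move_pose(k2w(.06,.07,.34),ori)
hand.set_gripper(0.0,20)
c,W=shot(env,viewer,"w1")
print(env.current_clock(),env.current_tool_pos(),c["mtx"],env.current_contact_force(),env.current_width(),env.current_joints())
E
```

```text
4.625 [0.67329084 0.00372045 0.34001236] [[411.26347578   0.         324.17814669]
 [  0.         411.26347578 239.36238399]
 [  0.           0.           1.        ]] [-0.17820246 -0.87587184  0.55615903] 2.7628151804926357e-05 [ 0.09373552  0.47069246 -0.28048762  1.61297928  0.14296278  1.07808403
 -1.99161673]
```

View pics/w1.png

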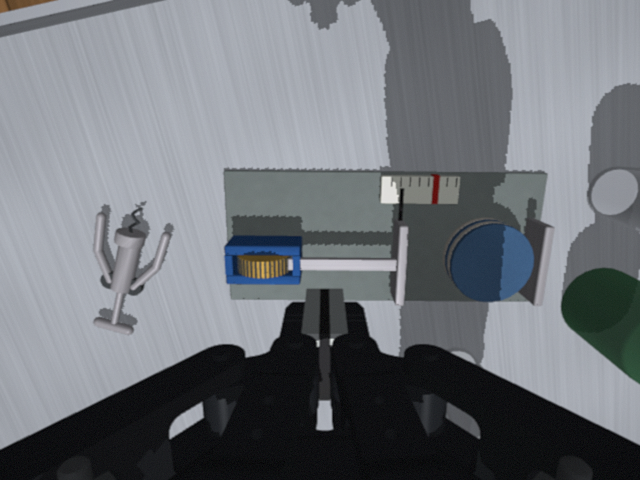

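The wrist view shows the wheel at (263,266), the pointer tip at about (402,190) and the red band at about (436,189). Next I write a measuring routine based on rectified views of the gauge.

```bash
cat >> h.py <<'E'
S=4000. # px per m
def rect(img,K,W,z,x0,x1,y0,y1):
    # rows: keeper x from x1 down to x0 ; cols: keeper y from y1 down to y0
    kp=[(x1,y1),(x1,y0),(x0,y0),(x0,y1)]
    src=np.float32([proj(k2w(x,y,z),K,W) for x,y in kp])
    w,h=int((y1-y0)*S),int((x1-x0)*S)
    H=cv2.getPerspectiveTransform(src,np.float32([(0,0),(w,0),(w,h),(0,h)]))
    return cv2.warpPerspective(img,H,(w,h),flags=cv2.INTER_CUBIC)
G=(.02,.09,-.09,.03)
def gauge(img,K,W):
    x0,x1,y0,y1=G
    a=rect(img,K,W,.019,*G).astype(int);b=rect(img,K,W,.026,*G).astype(int)
    red=(a[...,0]>110)&(a[...,1]<70)&(a[...,2]<70)
    r,c=np.nonzero(red);my=y1-np.median(c)/S;mx=x1-np.median(r)/S
    rows=slice(int((x1-mx-.001)*S),int((x1-mx+.008)*S))   # strip rows about/below mark mid
    dark=255-b[rows].max(2); prof=dark.mean(0); 
    return dict(mark_y=my,mark_x=mx,n=red.sum(),mw=(np.percentile(c,97)-np.percentile(c,3))/S),prof,a,b
E
python3 - <<'E'
from h import *
d=np.load("w1.npz");K,W=d["K"],d["W"];img=d["image"]
g,prof,a,b=gauge(img,K,W);print(g)
for i in range(0,len(prof),6):print(round((G[3]-i/S)*1e3,1),int(prof[i]),end=" | ")
w=onz((263,266),.064,K,W);print("\nwheel k",Rk.T@(w-o0),w)
for p in [(224,170),(546,172),(548,298),(231,299)]:print(Rk.T@(onz(p,.006,K,W)-o0))
wh=rect(img,K,W,.060,-.06,.03,.08,.19)
cv2.imwrite("pics/r1.png",cv2.cvtColor(np.vstack([a.astype(np.uint8)[:, :440],b.astype(np.uint8)[:,:440],wh[:,:440]]),cv2.COLOR_RGB2BGR)[:600*2])
im=cv2.imread("pics/r1.png");cv2.imwrite("pics/r1.png",cv2.resize(im,None,fx=.65,fy=.65))
print(im.shape)
E
```

```text
return _methods._mean(a, axis=axis, dtype=dtype,
  ret = ret.dtype.type(ret / rcount)
Traceback (most recent call last):
  File "h.py", line 37, in gauge
    rows=slice(int((x1-mx-.001)*S),int((x1-mx+.008)*S))   # strip rows about/below mark mid
               ~~~^^^^^^^^^^^^^^^^
ValueError: cannot convert float NaN to integer
```

Run:
```python
from h import *
d=np.load("w1.npz");K,W=d["K"],d["W"];img=d["image"]
print(img[185:193,436].tolist()); 
for p,z in [((224,170),.006),((546,172),.006),((548,298),.006),((231,299),.006),((436,189),.019),((263,266),.064)]:print(Rk.T@(onz(p,z,K,W)-o0))
print(proj(k2w(.058,-.054,.019),K,W),np.linalg.inv(W).round(3))
```

```text
[[96, 17, 15], [96, 20, 18], [97, 16, 15], [95, 16, 10], [94, 13, 13], [97, 20, 16], [95, 16, 14], [96, 15, 11]]
[0.07999732 0.18023523 0.006     ]
[ 0.07752618 -0.17507901  0.006     ]
[-0.07285035 -0.19912269  0.006     ]
[-0.0738502   0.18199276  0.006     ]
[ 0.060748   -0.05146288  0.019     ]
[-0.0116497   0.13265474  0.064     ]
[438.15324129 191.51828507] [[-0.195  0.945  0.263  0.74 ]
 [-0.981 -0.188 -0.052 -0.01 ]
 [-0.    -0.268  0.963  0.463]
 [ 0.     0.     0.     1.   ]]
```

```bash
sed -i 's/red=.*/red=(a[...,0]>60)\&(a[...,1]<.4*a[...,0])/' h.py
python3 - <<'E'
from h import *
d=np.load("w1.npz");K,W=d["K"],d["W"];img=d["image"]
g,prof,a,b=gauge(img,K,W);print(g)
for i in range(0,len(prof),6):print(round((G[3]-i/S)*1e3,1),int(prof[i]),end=" | ")
wh=rect(img,K,W,.060,-.06,.03,.08,.19)
im=cv2.cvtColor(np.vstack([a.astype(np.uint8)[:, :440],b.astype(np.uint8)[:,:440],wh[:,:440]]),cv2.COLOR_RGB2BGR)
cv2.imwrite("pics/r1.png",cv2.resize(im,None,fx=.65,fy=.65))
E
```

```text
{'mark_y': np.float64(-0.0505), 'mark_x': np.float64(0.06125), 'n': np.int64(2503), 'mw': np.float64(0.00475)}
30.0 132 | 28.5 132 | 27.0 131 | 25.5 131 | 24.0 131 | 22.5 130 | 21.0 131 | 19.5 131 | 18.0 131 | 16.5 131 | 15.0 131 | 13.5 131 | 12.0 143 | 10.5 158 | 9.0 77 | 7.5 25 | 6.0 30 | 4.5 31 | 3.0 31 | 1.5 31 | 0.0 31 | -1.5 31 | -3.0 32 | -4.5 30 | -6.0 32 | -7.5 65 | -9.0 102 | -10.5 160 | -12.0 238 | -13.5 229 | -15.0 163 | -16.5 124 | -18.0 123 | -19.5 124 | -21.0 124 | -22.5 124 | -24.0 124 | -25.5 124 | -27.0 124 | -28.5 124 | -30.0 123 | -31.5 124 | -33.0 124 | -34.5 124 | -36.0 124 | -37.5 124 | -39.0 124 | -40.5 124 | -42.0 123 | -43.5 124 | -45.0 143 | -46.5 160 | -48.0 159 | -49.5 159 | -51.0 157 | -52.5 139 | -54.0 123 | -55.5 124 | -57.0 125 | -58.5 125 | -60.0 125 | -61.5 125 | -63.0 125 | -64.5 125 | -66.0 125 | -67.5 125 | -69.0 125 | -70.5 124 | -72.0 123 | -73.5 145 | -75.0 182 | -76.5 183 | -78.0 182 | -79.5 182 | -81.0 182 | -82.5 183 | -84.0 182 | -85.5 182 | -87.0 183 | -88.5 182 |
```

View pics/r1.png

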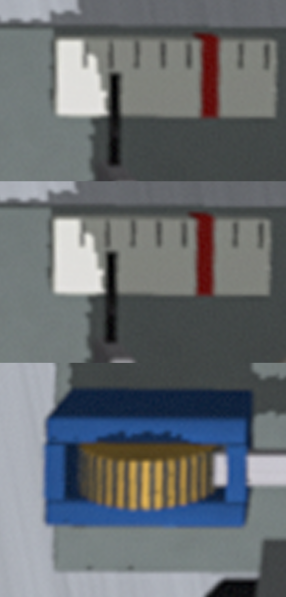

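The rectified view shows the pointer at y≈-12.9 mm and the red band's middle at about -50.5 mm, so roughly 37.6 mm of travel is needed, within the 20–42 mm given. The wheel top is at about (-16, 132) mm. Next I find the contact height and do a first half stroke.

```bash
cat >> h.py <<'E'
WX,WY=-.016,.132
def meas(env,viewer,name):
    c,W=shot(env,viewer,name);g,prof,a,b=gauge(c["image"],c["mtx"],W)
    i=np.nonzero(prof>200)[0]; py=G[3]-np.average(i,weights=prof[i]-195)/S if len(i) else np.nan
    print(name,"mark %.2f ptr %.2f -> togo %.2f mm (mx %.3f mw %.4f npx %d)"%(g["mark_y"]*1e3,py*1e3,(py-g["mark_y"])*1e3,g["mark_x"],g["mw"],len(i)))
    return py-g["mark_y"]
E
python3 - <<'E'
from h import *
from rig import env,hand,kin,viewer
meas(env,viewer,"w2")
env.move_pose(k2w(WX,WY,.20),ori)
env.move_straight(k2w(WX,WY,.096),vel=.15)
env.pause(.2);f0=env.current_contact_force()
s=env.move_straight(k2w(WX,WY,.074),vel=.015,force_limit=2.5)
p=env.current_tool_pos();f=env.current_contact_force();print(s,p,f-f0)
if s:
    zc=p[2]-(f-f0)[2]/2000;print("zc",zc)
    z=zc-.003
    env.move_straight(k2w(WX,WY,z),vel=.02);print(env.current_contact_force()-f0)
    env.move_straight(k2w(WX,WY-.014,z),vel=.05);print(env.current_contact_force()-f0)
    env.move_straight(k2w(WX,WY-.014,zc+.012),vel=.1)
env.move_straight(k2w(WX,WY-.04,.24),vel=.25)
meas(env,viewer,"w3");print(env.current_clock())
E
```

```text
w2 mark -50.50 ptr -12.65 -> togo 37.85 mm (mx 0.061 mw 0.0047 npx 12)
True [0.61063167 0.07928009 0.08119527] [-1.4397021   0.65434013  2.85172499]
zc 0.07976940843350107
[-3.44691055 -1.17063781 11.76630688]
[-1.97886268 -2.55624804  5.32782416]
w3 mark -50.50 ptr -18.65 -> togo 31.85 mm (mx 0.060 mw 0.0053 npx 15)
9.2833
```

View pics/w3.png

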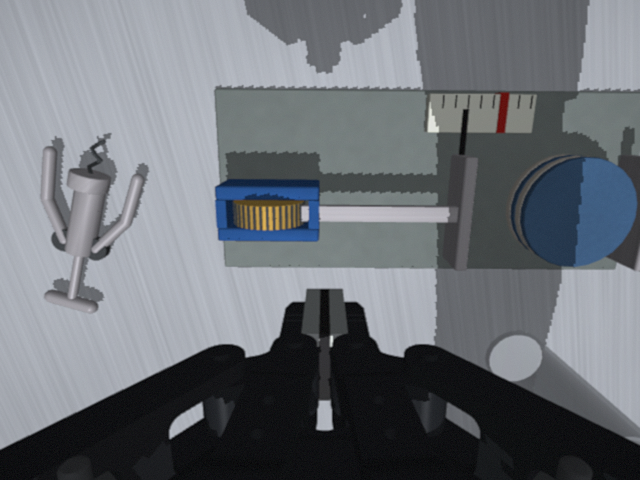

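The wheel turns: the pointer moved about 6 mm, with the jaw, coasters and corkscrew all in place. Contact is at TCP z≈0.0826, because my first compression estimate had the wrong sign, so I press to 0.0795 from here. Next are two full strokes.

```bash
cat >> h.py <<'E'
def stroke(env,a,b,z=.0793):
    env.move_straight(k2w(WX,WY+a,.094),vel=.2)
    env.move_straight(k2w(WX,WY+a,z),vel=.04)
    f1=env.current_contact_force()
    env.move_straight(k2w(WX,WY+b,z),vel=.06)
    f2=env.current_contact_force()
    env.move_straight(k2w(WX,WY+b,.094),vel=.1)
    print("stroke",f1.round(1),f2.round(1))
E
python3 - <<'E'
from h import *
from rig import env,hand,kin,viewer
stroke(env,.012,-.013);stroke(env,.012,-.013)
env.move_straight(k2w(WX,WY-.04,.24),vel=.25)
meas(env,viewer,"w4");print(env.current_clock())
E
```

```text
stroke [ 0.8 -0.6  6.7] [ 0.6 -2.4  2.1]
stroke [-0.8 -0.9  7.9] [ 0.7 -2.6  1.9]
w4 mark -50.75 ptr -33.94 -> togo 16.81 mm (mx 0.060 mw 0.0053 npx 16)
14.0417
```

Run:
```python
from h import *
from rig import env,hand,kin,viewer
stroke(env,.012,-.013);stroke(env,.012,-.011)
env.move_straight(k2w(WX,WY-.06,.24),vel=.25)
meas(env,viewer,"w5");print(env.current_clock())
d=np.load("w5.npz");g,prof,a,b=gauge(d["image"],d["K"],d["W"])
im=np.hstack([a,b]).astype(np.uint8)[:,:,::-1];cv2.imwrite("pics/r5.png",cv2.resize(im,None,fx=.8,fy=.8))
```

```text
stroke [-0.1 -1.1  7.4] [ 1.  -3.2  2.6]
stroke [-1.1 -0.9  7.2] [-0.8 -3.3  3.9]
w5 mark -49.75 ptr nan -> togo nan mm (mx 0.066 mw 0.0053 npx 0)
18.7917
```

View pics/r5.png

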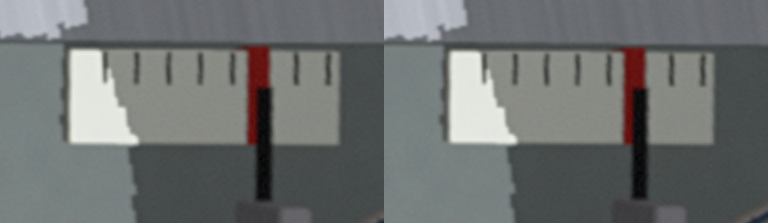

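In the rectified views the red band's middle is at about -50.8 mm (z=19 plane) and the pointer at about -50.1 mm (z=26 plane). I check from directly above to remove the parallax.

Run:
```python
from h import *
from rig import env,hand,kin,viewer
env.move_straight(k2w(.0,-.05,.31),vel=.25)
env.pause(.2);c,W=shot(env,viewer,"w6")
g,prof,a,b=gauge(c["image"],c["mtx"],W)
red=(a[...,0]>60)&(a[...,1]<.4*a[...,0])
n=red.sum(1);print("row red counts",n.nonzero()[0][[0,-1]])
r=n.nonzero()[0][0]
top=red[r+4:r+40];cc=np.nonzero(top)[1];print("mark(top rows)",30-np.percentile(cc,[2,50,98])/4)
# pointer: dark pixels, rows on lower half of strip
r1=n.nonzero()[0][-1]
dk=(b[r1-40:r1+60].max(2)<40);cc=np.nonzero(dk)[1];print("ptr",30-np.percentile(cc,[2,50,98])/4,dk.sum())
im=np.hstack([a,b]).astype(np.uint8)[:,:,::-1];cv2.imwrite("pics/r6.png",cv2.resize(im,None,fx=.8,fy=.8));print(env.current_clock())
```

```text
row red counts [ 57 180]
mark(top rows) [-48.75 -51.25 -53.75]
ptr [-48.5  -49.75 -51.  ] 912
19.7583
```

View pics/r6.png

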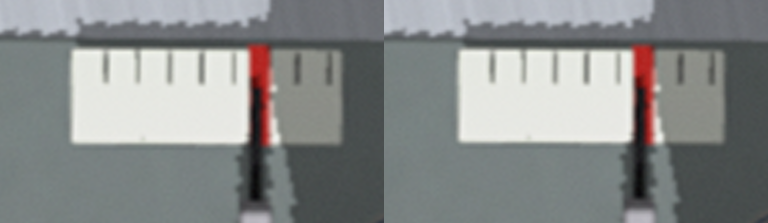

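From above, the pointer is about 1.3 mm short of the band's middle. That is already inside the band, but a short stroke will centre it.

Run:
```python
from h import *
from rig import env,hand,kin,viewer
env.move_straight(k2w(WX,WY,.2),vel=.25)
stroke(env,.002,-.0018)
env.move_straight(k2w(WX,WY,.2),vel=.25)
env.move_straight(k2w(.0,-.05,.31),vel=.25)
env.pause(.3);c,W=shot(env,viewer,"w7")
g,prof,a,b=gauge(c["image"],c["mtx"],W)
red=(a[...,0]>60)&(a[...,1]<.4*a[...,0]);n=red.sum(1);r,r1=n.nonzero()[0][[0,-1]]
cc=np.nonzero(red[r+4:r+40])[1];print("mark",30-np.percentile(cc,[2,50,98])/4)
dk=(b[r1-40:r1+60].max(2)<40);cc=np.nonzero(dk)[1];print("ptr",30-np.percentile(cc,[2,50,98])/4,dk.sum())
im=c["image"][:,:,::-1];cv2.imwrite("pics/w7.png",im);print(env.current_clock(),env.current_contact_force())
```

```text
stroke [ 0.5 -1.3  6.6] [ 0.6 -0.1  5.9]
mark [-48.5  -51.   -53.25]
ptr [-49.745 -51.    -52.5  ] 900
24.4333 [ 0.0827937  -0.93742439 -0.04443034]
```

View pics/w7.png

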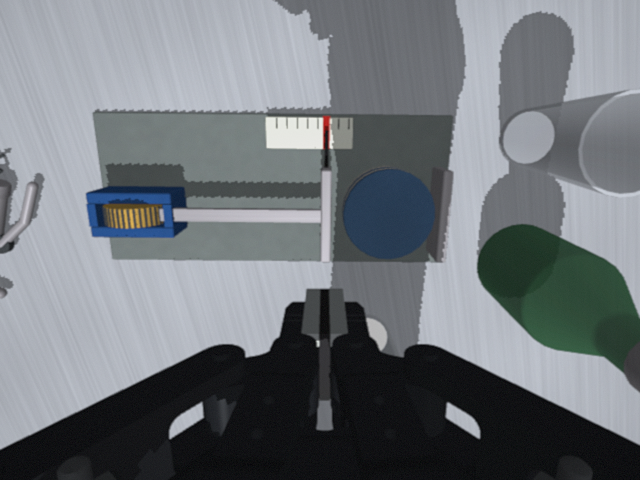

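The pointer stands at (326,150), centred on the red band at (326,130). The hand is clear and nothing else has moved.

```bash
python3 -c "
from rig import ticket
print(ticket.hand_in())"
```

```text
the job is handed in; nothing more can be done
None
```

I rolled the thumbwheel until the pointer stood on the middle of the red gauge mark (both measured at -51.0 mm), took the hand away with nothing else seen to move, and handed the job in at about 24 s; no verdict came back.

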